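# Trip-test the bench power unit and reset its lever

### The job

Do the safety test of the leather bench's power unit: push the yellow test button on its top down until the red lever on its front drops by itself, let go of the button, then lift the red lever back up until it catches and stays up on its own. Leave the things lying round the unit where they are, and let go of everything at the end.

Things in the scene. Friction and masses are not known exactly. Their poses are not given: they have to be found in the camera images.
- power_unit: grey box, 120 mm deep (x) by 200 mm wide (y) by 110 mm high, bolted to the bench. Origin: centre of its underside; at yaw 0 its front, with the lever, faces -x (the robot); z up. A black lever bracket (50 mm wide, from 35 to 110 mm above the bench) stands 26 mm out of the front face. The test button (yellow) is on the top face, at x = -5 mm, y = +55 mm; two flush socket outlets are on the top at y = -45 mm. A green lens is on the front below the button.
- test_button (a joint): travel of the yellow button in m: 0 = up, 0.010 = fully down. Spring return; about 2 N to start, 6 N fully down, plus up to 2 N before the lever trips. The lever is tripped at 4 to 5 mm and then drops by itself within about half a second. The button also dips and springs back when the lever is lifted past its catch
- button_top (a point): centre of the top face of the yellow button, a disc 40 mm in diameter that stands 20 mm above the box's top (130 mm above the bench) when up; it presses straight down, and moves with the button
- lever (a joint): angle of the red lever in rad: 0 = against its upper stop (pointing 30 degrees above level), 1.1 = dropped (33 degrees below level); it grows as the lever drops. At the start it rests on its catch at 0.08 to 0.13. A spring and its weight pull it down, so that a lever let go short of the catch falls again; lifting it takes under 5 N at the handle. It must be lifted to less than about 0.06 (to the stop is fine) to catch, and then rests at 0.08 to 0.13
- lever_hinge (a point): point on the lever's hinge axis in the lever's middle plane, 90 mm above the bench, at x = -72 mm, y = -45 mm in the power unit's frame. The hinge axis is level, along the unit's y
- lever_grip (a point): centre of the red handle of the lever, 80 mm from lever_hinge; the handle is 55 mm long (along the lever, from 50 to 105 mm from the hinge), 22 mm wide along the unit's y and 14 mm thick, and free on all sides; it can be pinched from above across its 22 mm width and turns between the fingers. It swings in the unit's x-z plane: at lever angle q it lies 80 mm * cos(30 deg - q) out from the hinge towards the unit's -x and 80 mm * sin(30 deg - q) above it
- board_mid (a point): centre of a loose amber plastic punching board, 160 x 110 x 14 mm, lying on a teal cutting mat 3 mm thick on the unit's -y side; leave it
- maul_mid (a point): middle of a loose maul standing on its cream head (head 64 mm diameter, 85 mm high, wooden handle above, 180 mm in all) on the mat; leave it
- jar_mid (a point): middle of a loose amber glue jar, 68 mm diameter, 90 mm high, on the unit's +y side; leave it
- cup_mid (a point): middle of a loose white ceramic tool cup, 72 mm diameter, 95 mm high, on the unit's +y side; leave it

How it is judged:
By the outcome, as a careful person would: the job done as asked, in the order asked, and still so for the second after the job is handed in, with the robot touching nothing.
It also fails if it takes over 48 s, if anything falls off the work surface, if the arm or the gripper's body presses on something with over 40 N, if the wrist force passes 120 N, or if a joint passes its speed limit or range.

### The arm

A 6-joint arm with a two-finger parallel gripper is mounted at the origin on the work surface. World frame = base frame: x ahead of the robot, y to its left, z up, the work surface at z = 0. Lengths are in mm, angles in rad, forces in N, time in s.
With the tool pointing down it reaches from about 350 to 975 mm from the base axis. Payload 7.1 kg.
Tool frame: the origin (TCP) lies midway between the tips of the shut fingers; the grasp point (between the pads) lies 19 mm behind it (ctrl.tcp_to_grasp is the distance from the TCP to the grasp point, in mm); z points along the fingers, y is the line along which they close (so a half turn about z gives the same grasp; the last joint's range is limited). The gripper opens to 88 mm and grips with 3 to 60 N. Pads are 20 mm wide; open, the fingers measure 115 mm over their backs; the gripper's body (75 mm by 178 mm) begins 61 mm behind the grasp point.
Start: joints at [-1.24, 0.423, 1.63, -0, 1.089, -0.019], TCP at [214.21, -587.127, 222.675] pointing down, gripper open.
Joint ranges: [-3, 3], [-0.9, 2.11], [0.09, 2.58], [-1.31, 4.45], [0.11, 2.69], [-2.54, 2.54]. Speed limits (rad/s): [2.39, 2.39, 3.01, 3.14, 3.14, 3.14].

### API

Orientations are given as a rotation vector (axis times angle).
In Python, from workcell import get_obs, cams, ticket, boxes_of, ctrl gives the robot as it stands.
- The arm moves only by the shell command python3 -m creep 'ROWS' [OPENING]. ROWS is JSON, one flat list of numbers, 4 for each row, row after row: the shift along the world's x, y, z in m, then the turn about the world's z in rad. In form: [tx, ty, tz, spin, tx, ty, tz, spin, ...]. A call has 1 to 10 rows; each row is the pose to reach, as a shift and turn from the pose commanded when the call began; what a row does not reach only later rows make up. A row lasts 1/12 s, in which the tool goes at most 41.7 mm and 7.16 degrees, less where a joint would pass 70% of its speed; a pose out of reach is approached as far as the arm can. A call with a gripper value outside its range is refused whole. OPENING is the opening, from 0 (shut) to 1 (fully open), set as the call begins (- or left out, the last holds). The fingers move at their own pace and stop on an object; the grip force is fixed at half the most. Time passes only in rows, so rows that repeat a pose let the fingers close. It gives the time, the measured TCP pose, the force, the opening and the grip force at its end, in the units of the state.
- get_obs(): the state, without advancing time (a new reading comes with each control period).
- cams.get_image(name): name is "scene" or "top" or "wrist"; returns (picture, depth): 400x640x3 uint8, red, green, blue; 400x640 float32, mm along the optical axis (not along the pixel's ray), 0 where there is no reading.
- cams.get_calibration(name): a dict with "mtx" (3x3 intrinsics, pixels), "R" (3x3) and "t" (3): a world point X has camera coordinates R X + t; the wrist camera has in their place "mount" (4x4, takes a point from camera to tool coordinates, whose origin is the TCP and whose axes are the flange's). Camera axes: x right, y down, z forward; pixel columns grow to the right and rows downward; lengths in mm; the calibration is good to about 2 mm. A picture is of the moment at which its call begins: read the wrist's pose just before it. get_calibration takes no time and is no camera call.
- ticket.close_job(): hands the job in; it is judged then, once.
Trained networks look in the newest picture that a camera, given by its name, has taken for a name from the list of things; names that differ only in an ending like _2 or _b are one class to them, and where a whole thing is asked for, a point or a joint stands for the part that bears it (a point fixed in the world has none). Each returns a list of dicts, best first, with "score" (0 to 1); they miss things now and then, are a little off and sometimes report something else, mostly with a low value. They report only what shows in the picture. A call takes as long as a camera call.
- boxes_of(camera, target): "centre" ([column, row] in pixels, amid what is visible of it).
The state is a dict: "t": time; "qpos": joint angles; "qvel": joint speeds; "joint_torque": joint torques, N m; "ee_pos": TCP position; "orientation": TCP orientation; "ft_force": force on the tool from outside, world axes, zero at the start; "moment": the same for the moment, N m; "width": finger opening in mm; "grasp_force": force on a finger pad.
Only numpy, scipy, OpenCV 4.12 (cv2) and the standard library are available. Lean on these libraries where they do the work, as an engineer would, in place of code of your own. Each camera call takes 0.05 s, during which the arm holds its last target. There are 200 camera calls.

## Working session

There is one attempt and no reset: what is moved stays moved. The work goes in short steps, Python scripts to look and compute and a shell command to move; the robot and the scene stay as the last step left them, time stands still between calls to the robot, and variables do not carry over. Pictures are saved under pics/ and viewed, at most 10 in all, crops included, and the job is handed in when it is done.

```bash
mkdir -p pics
cat > h.py <<'E'
import numpy as np, cv2
from workcell import get_obs, cams, ticket, boxes_of, ctrl
from scipy.spatial.transform import Rotation as Ro
def cloud(cam, dep):
    c=cams.get_calibration(cam); K=np.array(c["mtx"])
    v,u=np.mgrid[0:dep.shape[0],0:dep.shape[1]]
    P=np.stack([(u-K[0,2])/K[0,0]*dep,(v-K[1,2])/K[1,1]*dep,dep],-1)
    if "R" in c: return (P-np.array(c["t"]).ravel())@np.array(c["R"])
    o=get_obs(); M=np.array(c["mount"]); P=P@M[:3,:3].T+M[:3,3]
    return P@Ro.from_rotvec(o["orientation"]).as_matrix().T+np.array(o["ee_pos"])
def save(n,im): cv2.imwrite(f"pics/{n}.png",im[...,::-1])
E
python3 - <<'E'
from h import *
for cam in ("top","scene"):
    im,d=cams.get_image(cam); save(cam,im); W=cloud(cam,d)
    np.save(f"pics/{cam}.npy",W)
    for n in ("power_unit","test_button","lever_grip","lever_hinge","maul_mid","jar_mid","cup_mid","board_mid"):
        for r in boxes_of(cam,n)[:2]:
            u,v=map(int,np.round(r["centre"])); print(cam,n,round(r["score"],2),u,v,W[v,u].round() if 0<=v<400 and 0<=u<640 else '')
print(get_obs())
E
```

```text
top power_unit 0.68 388 169 [ 630. -125.  110.]
top test_button 0.86 356 168 [630. -59. 132.]
top lever_grip 0.81 417 227 [ 514. -175.  124.]
top lever_hinge 0.81 383 170 [ 628. -116.  108.]
top lever_hinge 0.63 294 241 [492.  64.  90.]
top maul_mid 0.96 468 136 [ 695. -292.  103.]
top maul_mid 0.75 294 241 [492.  64.  90.]
top jar_mid 0.82 296 241 [491.  60.  89.]
top cup_mid 0.95 298 185 [613.  56.   4.]
top cup_mid 0.39 466 134 [ 700. -290.   98.]
top board_mid 0.66 495 205 [ 558. -381.   18.]
scene power_unit 0.83 278 237 [ 680. -154.  113.]
scene test_button 0.66 157 277 [ 557. -380.   16.]
scene test_button 0.58 300 204 [635. -71. 129.]
scene lever_grip 0.56 231 198 [ 523. -180.  118.]
scene lever_grip 0.53 276 237 [ 679. -157.  113.]
scene lever_hinge 0.67 302 206 [641. -70. 128.]
scene lever_hinge 0.61 278 239 [ 685. -156.  112.]
scene maul_mid 0.85 214 287 [ 706. -309.   88.]
scene jar_mid 0.83 312 179 [508.  48.  67.]
scene cup_mid 0.96 336 199 [630.  32.  93.]
scene board_mid 0.63 158 280 [ 567. -381.   17.]
{'t': 0.9, 'qpos': array([-1.23999810e+00,  4.23087676e-01,  1.62989000e+00,  2.53324967e-06,
        1.08860007e+00, -1.89586231e-02]), 'qvel': array([ 0.00136846, -0.00069823,  0.00018579,  0.00178641,  0.00051892,
        0.00170753]), 'joint_torque': array([-1.19296736e-03, -5.44564605e+01, -2.74049395e+01,  6.45746081e-02,
        1.69098680e-02, -5.04627337e-05]), 'ee_pos': array([ 214.2145294 , -587.13353893,  222.68669774]), 'orientation': array([3.09366230e+00, 5.46596418e-01, 7.11859981e-06]), 'ft_force': array([0.05573078, 0.2309153 , 0.32673821]), 'moment': array([-0.02550678,  0.03658562, -0.02204823]), 'grasp_force': 0.0, 'width': 87.5533379224766}
```

View pics/top.png

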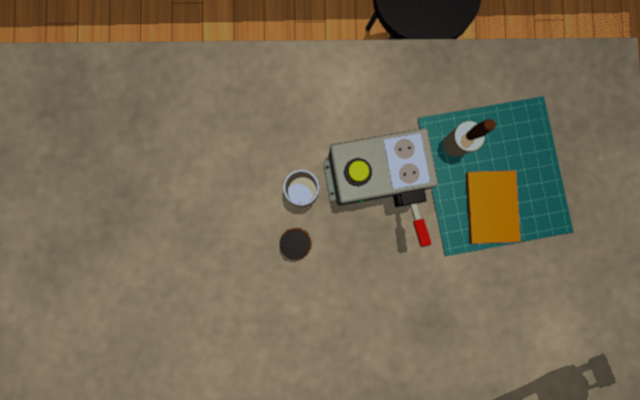

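View pics/scene.png

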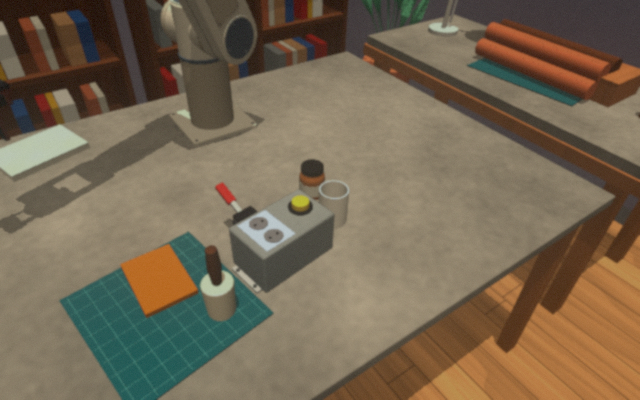

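The top view shows the unit at about (383,166), the yellow button at (358,171) and the red handle at (422,232). The jar at (295,243) and cup at (301,188) are on its left, with the maul and board on its right. Detections agree with this, apart from some low-scoring false ones.

Run:
```python
from h import *
R=None
for cam in ("top","scene"):
    W=np.load(f"pics/{cam}.npy"); im=cv2.imread(f"pics/{cam}.png"); h=cv2.cvtColor(im,cv2.COLOR_BGR2HSV)
    near=(abs(W[...,0]-590)<150)&(abs(W[...,1]+120)<150)
    red=near&((h[...,0]<6)|(h[...,0]>174))&(h[...,1]>180)&(h[...,2]>90)&(W[...,2]>50)
    yel=near&(abs(h[...,0]-30)<5)&(h[...,1]>150)&(W[...,2]>120)
    box=near&(abs(W[...,2]-110)<4)&(W[...,0]>560)&(abs(W[...,1]+115)<125)
    for n,m in (("red",red),("yel",yel),("box",box)):
        P=W[m]; print(cam,n,len(P),np.median(P,0).round(1),P.min(0).round(),P.max(0).round())
    r=cv2.minAreaRect(W[box][:,:2].astype(np.float32)); print(r)
    P=W[red]; u,s,v=np.linalg.svd(P-P.mean(0)); print("red axis",v[0].round(3))
```

```text
top red 271 [ 504.2 -182.5  128.7] [ 480. -195.  117.] [529.  28. 863.]
top yel 320 [625.7 -63.8 130.7] [521. -83. 123.] [644.  28. 863.]
top box 5432 [ 638.  -129.3  111.1] [ 561. -223.  106.] [711. -12. 114.]
((626.72802734375, -119.14456176757812), (145.45703125, 199.3535919189453), 8.641159057617188)
red axis [ 0.009 -0.271 -0.963]
scene red 138 [ 506.9 -186.3  125.9] [ 485. -196.  116.] [ 531. -176.  136.]
scene yel 77 [628.2 -67.7 129.7] [613. -82. 127.] [641. -51. 131.]
scene box 3382 [ 647.4 -142.2  109.9] [ 560. -223.  106.] [712. -15. 114.]
((626.3070678710938, -120.63838195800781), (147.54141235351562, 198.93089294433594), 8.835147857666016)
red axis [ 0.92   0.124 -0.371]
```

```bash
python3 -m creep '[0.412,0.522,0,-0.198,0.412,0.522,0,-0.198,0.412,0.522,0,-0.198,0.412,0.522,0,-0.198,0.412,0.522,0,-0.198,0.412,0.522,0,-0.198,0.412,0.522,0,-0.198,0.412,0.522,0,-0.198,0.412,0.522,0,-0.198,0.412,0.522,0,-0.198]' 0
```

```text
t: 1.73
ee_pos: [473.4, -258.3, 223.0]
orientation: [3.132, 0.238, 0.001]
ft_force: [0.8, -1.5, -0.9]
width: 24.6
grasp_force: 0.0
```

```bash
python3 -m creep '[0.153,0.193,0,0,0.153,0.193,0,0,0.153,0.193,0,0,0.153,0.193,0,0,0.153,0.193,0,0,0.153,0.193,0,0,0.153,0.193,-0.04,0,0.153,0.193,-0.07,0,0.153,0.193,-0.07,0,0.153,0.193,-0.07,0]' 0
python3 - <<'E'
from h import *
o=get_obs(); im,d=cams.get_image("wrist"); save("w1",im); W=cloud("wrist",d); h=cv2.cvtColor(im,cv2.COLOR_RGB2HSV)
m=(abs(h[...,0]-30)<5)&(h[...,1]>150)&(W[...,2]>115)
print(o["ee_pos"],o["width"],m.sum(),np.median(W[m],0),W[m].min(0),W[m].max(0))
E
```

```text
t: 2.57
ee_pos: [624.1, -66.8, 151.4]
orientation: [-3.132, -0.238, 0.006]
ft_force: [-0.9, -0.5, 0.0]
width: 0.8
grasp_force: 0.0
[624.13218469 -66.79981073 151.38998899] 0.8235096367312313 96 [644.59890748 -62.77321318 131.58406404] [615.55489075 -85.36583972 117.35585662] [646.77944066 -49.51862456 133.37972815]
```

View pics/w1.png

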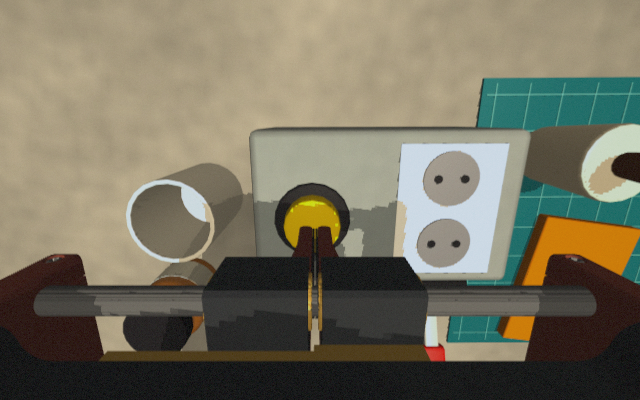

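The wrist view shows the shut fingertips right over the yellow button at about (313,215), clear of everything else. Next I press it.

```bash
python3 -m creep '[0.002,0.001,-0.018,0,0.002,0.001,-0.021,0,0.002,0.001,-0.023,0,0.002,0.001,-0.025,0,0.002,0.001,-0.027,0,0.002,0.001,-0.028,0,0.002,0.001,-0.029,0,0.002,0.001,-0.029,0,0.002,0.001,-0.029,0,0.002,0.001,-0.029,0]' 0
python3 - <<'E'
from h import *
im,d=cams.get_image("scene"); save("s2",cv2.resize(im[150:300,180:400],None,fx=3,fy=3)); W=cloud("scene",d); h=cv2.cvtColor(im,cv2.COLOR_RGB2HSV)
m=((h[...,0]<6)|(h[...,0]>174))&(h[...,1]>180)&(abs(W[...,0]-510)<60)&(abs(W[...,1]+184)<50)&(W[...,2]>10)
print(m.sum(),np.median(W[m],0))
E
```

```text
t: 3.45
ee_pos: [628.0, -66.3, 124.2]
orientation: [3.132, 0.238, 0.002]
ft_force: [0.3, -1.8, 4.4]
width: 0.3
grasp_force: 2.1
22 [ 516.85712077 -189.48467406   59.28296672]
```

View pics/s2.png

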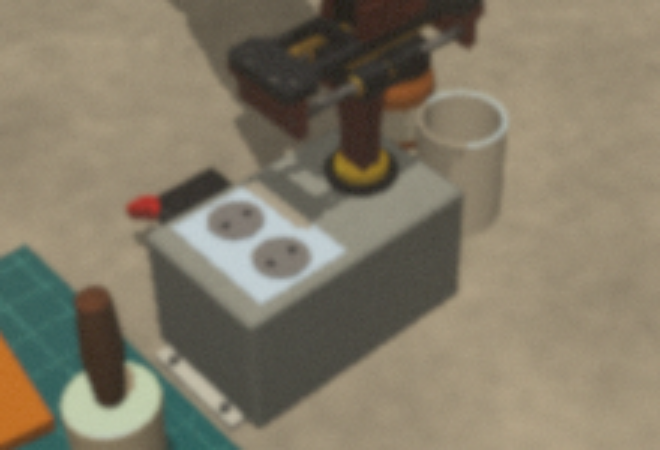

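The lever has dropped: the red handle is now low, at about (145,208) in the crop. I'll let go of the button and move over the handle.

```bash
python3 -m creep '[0,0,0.04,0,0,0,0.08,0,-0.02,-0.02,0.09,0]' 0; python3 -m creep '[-0.1,-0.097,0,0,-0.1,-0.097,0,0,-0.1,-0.097,0,0,-0.1,-0.097,0,0,-0.1,-0.097,-0.04,0,-0.1,-0.097,-0.07,0,-0.1,-0.097,-0.07,0,-0.1,-0.097,-0.07,0]' 1
python3 - <<'E'
from h import *
o=get_obs(); im,d=cams.get_image("wrist"); save("w3",im); W=cloud("wrist",d); h=cv2.cvtColor(im,cv2.COLOR_RGB2HSV)
m=((h[...,0]<6)|(h[...,0]>174))&(h[...,1]>180)&(abs(W[...,0]-510)<60)&(abs(W[...,1]+184)<50)&(W[...,2]>10)
print(o["ee_pos"],o["width"],m.sum(),np.median(W[m],0),W[m].min(0),W[m].max(0))
E
```

```text
t: 3.75
ee_pos: [612.2, -84.2, 219.0]
orientation: [3.132, 0.242, 0.014]
ft_force: [0.8, -0.3, 0.4]
width: 0.5
grasp_force: 0.0
t: 4.42
ee_pos: [506.3, -182.3, 142.4]
orientation: [-3.13, -0.238, 0.006]
ft_force: [0.4, -0.8, -0.1]
width: 50.6
grasp_force: 0.0
[ 506.26835025 -182.33702578  142.43708406] 50.563059554428605 928 [ 515.32890901 -184.37471964   59.24128017] [ 489.12191778 -209.67601402   41.24751996] [ 538.61536845 -149.6584277   222.83160913]
```

View pics/w3.png

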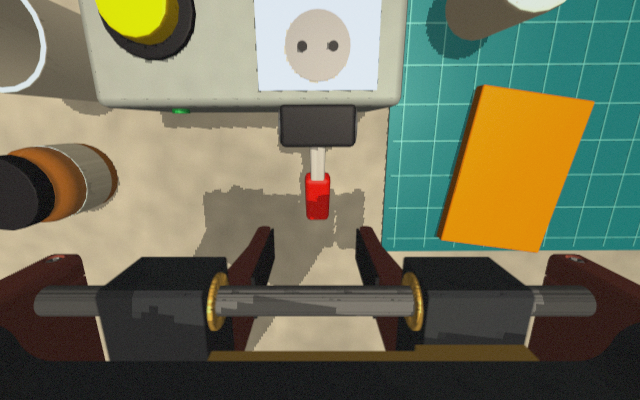

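The wrist view shows the dropped red handle at about (318,195), centred between the opening fingers, with nothing else close by.

```bash
python3 -m creep '[0.002,-0.001,-0.03,0,0.002,-0.001,-0.06,0,0.002,-0.001,-0.09,0,0.002,-0.001,-0.105,0,0.002,-0.001,-0.114,0,0.002,-0.001,-0.114,0]' 1; python3 -m creep '[0,0,0,0,0,0,0,0,0,0,0,0,0,0,0,0,0,0,0,0,0,0,0,0,0,0,0,0,0,0,0,0]' 0
```

```text
t: 4.97
ee_pos: [509.8, -183.8, 29.4]
orientation: [-3.132, -0.239, 0.001]
ft_force: [0.3, 0.1, 0.8]
width: 87.7
grasp_force: 0.0
t: 5.63
ee_pos: [509.4, -184.1, 29.8]
orientation: [3.133, 0.238, 0.0]
ft_force: [-0.5, -0.4, -0.5]
width: 38.0
grasp_force: 0.0
```

```bash
python3 -m creep '[0,0,0,0,0,0,0,0,0,0,0,0,0,0,0,0,0,0,0,0,0,0,0,0]' 0
python3 -c "
import numpy as np
g=lambda q:np.array([575-79.1*np.cos(.5236-q),-173.4-12.1*np.cos(.5236-q),90+80*np.sin(.5236-q)])
for q in np.linspace(1.1,0,10): print(round(q,2),(g(q)-g(1.1)).round(1))"
```

```text
t: 6.13
ee_pos: [509.2, -183.9, 29.6]
orientation: [-3.132, -0.238, 0.0]
ft_force: [0.4, 3.5, 0.5]
width: 21.8
grasp_force: 30.0
1.1 [0. 0. 0.]
0.98 [-4.8 -0.7  8.5]
0.86 [-8.5 -1.3 17.5]
0.73 [-11.   -1.7  26.9]
0.61 [-12.5  -1.9  36.6]
0.49 [-12.7  -1.9  46.4]
0.37 [-11.8  -1.8  56.1]
0.24 [-9.7 -1.5 65.6]
0.12 [-6.5 -1.  74.9]
0.0 [-2.2 -0.3 83.6]
```

```bash
python3 -m creep '[-0.005,-0.001,0.008,0,-0.008,-0.001,0.017,0,-0.011,-0.002,0.027,0,-0.012,-0.002,0.037,0,-0.013,-0.002,0.046,0,-0.012,-0.002,0.056,0,-0.010,-0.002,0.066,0,-0.007,-0.001,0.075,0,-0.004,0,0.080,0,-0.003,0,0.082,0]' 0; python3 -m creep '[0.001,0,0.002,0,0.001,0,0.003,0,0.001,0,0.003,0]' 0
```

```text
t: 6.97
ee_pos: [506.1, -184.3, 112.8]
orientation: [3.132, 0.239, -0.002]
ft_force: [-3.0, -0.4, -4.5]
width: 21.7
grasp_force: 30.0
t: 7.22
ee_pos: [507.4, -184.1, 114.8]
orientation: [3.132, 0.238, -0.0]
ft_force: [-4.3, -0.5, -2.5]
width: 21.7
grasp_force: 30.0
```

```bash
python3 -m creep '[0.001,0,0.002,0,0.001,0,0.003,0,0.001,0,0.003,0]' 0
python3 - <<'E'
from h import *
im,d=cams.get_image("scene"); save("s4",cv2.resize(im[150:300,180:400],None,fx=3,fy=3))
E
```

```text
t: 7.47
ee_pos: [509.0, -183.9, 117.7]
orientation: [-3.132, -0.238, -0.002]
ft_force: [0.9, 1.6, -6.4]
width: 22.0
grasp_force: 30.0
```

View pics/s4.png

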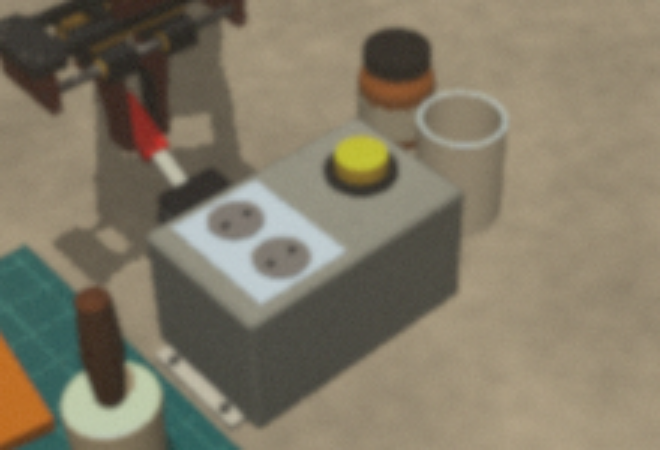

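The handle is up between the fingers at about (145,125) in the crop, and the button is up too. Next I release the handle.

```bash
python3 -m creep '[0,0,0,0,0,0,0,0,0,0,0,0,0,0,0,0,0,0,0,0,0,0,0,0,0,0,0,0,0,0,0,0]' 1; python3 -m creep '[0,0,0.03,0,0,0,0.06,0,0,0,0.09,0,0,0,0.12,0,-0.03,0,0.12,0,-0.06,0,0.12,0,-0.09,0,0.12,0,-0.09,0,0.12,0,-0.09,0,0.12,0,-0.09,0,0.12,0]' 1
python3 - <<'E'
from h import *
im,d=cams.get_image("scene"); save("s5",cv2.resize(im[150:300,180:400],None,fx=3,fy=3)); W=cloud("scene",d); h=cv2.cvtColor(im,cv2.COLOR_RGB2HSV)
m=((h[...,0]<6)|(h[...,0]>174))&(h[...,1]>180)&(abs(W[...,0]-510)<60)&(abs(W[...,1]+184)<50)&(W[...,2]>10)
print(get_obs()["width"],m.sum(),np.median(W[m],0),W[m].min(0),W[m].max(0))
E
```

```text
t: 8.18
ee_pos: [508.4, -184.1, 117.7]
orientation: [3.133, 0.238, 0.0]
ft_force: [-1.1, -0.0, -0.2]
width: 71.6
grasp_force: 0.0
t: 9.02
ee_pos: [419.2, -184.4, 238.1]
orientation: [3.132, 0.238, 0.002]
ft_force: [0.2, 0.2, -0.4]
width: 87.9
grasp_force: 0.0
87.55192929706348 152 [ 506.04091346 -186.6465968   126.09541921] [ 484.37814179 -197.6182198   115.0730999 ] [ 528.60204676 -174.86628373  136.22426728]
```

View pics/s5.png

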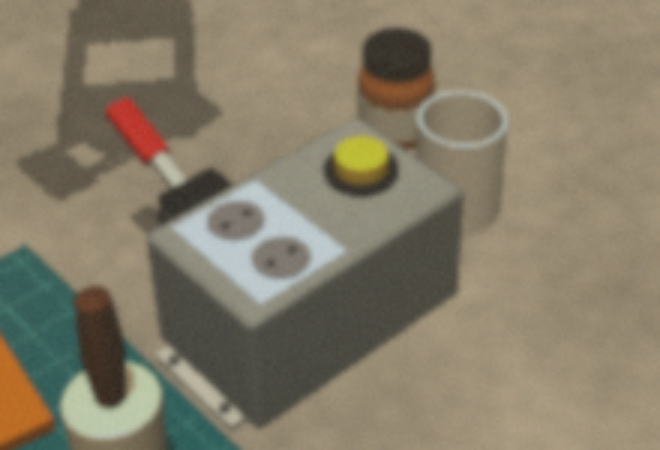

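The lever has caught: the handle is at about (138,130) in the crop, at the same height as at the start (126 mm). The button is up, nothing else has moved, and the gripper is clear.

```bash
python3 -c "
from workcell import ticket; print(ticket.close_job())"
```

```text
the job is handed in; nothing more can be done
None
```

The safety test is done and handed in: pressing the yellow button dropped the red lever, I let the button go, and the lever is lifted, caught and staying up by itself, with the gripper open and clear and nothing round the unit seen to have moved.

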